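# Open the push-and-turn sanitiser bottle in the pastry kitchen

### The arm

A 7-joint arm with a two-finger parallel gripper is mounted at the origin on the work surface. World frame = base frame: x ahead of the robot, y to its left, z up, the work surface at z = 0. Lengths are in m, angles in rad, forces in N, time in s.
With the tool pointing down it reaches from about 0.4 to 0.85 m from the base axis. Payload 4.5 kg.
Tool frame: the origin (TCP) lies midway between the tips of the shut fingers; the grasp point (between the pads) lies 19 mm behind it; z points along the fingers, y is the direction in which the jaws open and shut (so a half turn about z gives the same grasp; the last joint's range is limited). The gripper opens to 85 mm and grips with 20 to 120 N. Pads are 22 mm wide; open, the fingers measure 114 mm over their backs; the gripper's body (76 mm by 85 mm) begins 54 mm behind the grasp point. The pads swing forward as they close: fully open they stand 13 mm farther back than shut.
Start: joints at [1.195, 0.689, -0.195, 1.565, 0.157, 0.902, -0.215], TCP at [0.249, -0.573, 0.203] pointing down, gripper open.
Joint ranges: [-3.01, 3.01], [-0.46, 2.08], [-1.47, 1.51], [0.13, 2.56], [-1, 4.14], [0.04, 2.09], [-2.66, 2.66]. Speed limits (rad/s): [2.57, 2.57, 3.14, 3.14, 3.14, 3.14, 3.14].

### API

Orientations are given as a 3x3 rotation matrix whose columns are the frame's x, y, z axes.
In Python, from workcell import robot gives the robot as it stands. The module is installed in compiled form; this text tells all that it offers.
- The arm moves only by the tool drive_tool, never from a script. Its argument "motion" is a list of rows, each an object of numbers: "tx", "ty", "tz": the shift along the world's x, y, z in m; "spin": the turn about the world's z in rad; "grip": the opening in per cent of the stroke, from 0 (shut) to 100 (fully open). In form: [{"tx": .., "ty": .., "tz": .., "spin": .., "grip": ..}, ...]. A call has 1 to 12 rows; each row is the pose to reach, as a shift and turn from the pose commanded when the call began; what a row does not reach only later rows make up. A row lasts 1/12 s, in which the tool goes at most 41.7 mm and 7.16 degrees, less where a joint would pass 70% of its speed; a pose out of reach is approached as far as the arm can. A call with a gripper value outside its range is refused whole. The fingers move at their own pace and stop on an object; "squeeze" is the grip in N (left out, the last holds). Time passes only in rows, so rows that repeat a pose let the fingers close. It gives the time, the measured TCP pose, the force and the opening at its end, in the units of the state.
- robot.read_state(): the state, without advancing time (a new reading comes with each control period).
- robot.read_camera(name): name is "side" or "top"; returns (picture, depth): 480x640x3 uint8, red, green, blue; 480x640 float32, m along the optical axis (not along the pixel's ray), 0 where there is no reading.
- robot.camera_model(name): a dict with "K" (3x3 intrinsics, pixels), "k1" (the pictures are not rectified: a ray, as slopes to the right and down, at radius r is drawn at 1 + k1 r^2 times it, then the intrinsics apply), "R" (3x3) and "t" (3): a world point X has camera coordinates R X + t. Camera axes: x right, y down, z forward; pixel columns grow to the right and rows downward; lengths in m; the calibration is good to about 2 mm. A picture is of the moment at which its call begins. camera_model takes no time and is no camera call.
- robot.close_job(): hands the job in, once; it reports no verdict.
The state is a dict: "time_s": time; "joint_positions": joint angles; "dq": joint speeds; "effort": joint torques, N m; "eef_pos": TCP position; "ee_rot": TCP orientation; "contact_force": force on the tool from outside, world axes, zero at the start; "ft_torque": the same for the moment, N m; "grip_width": finger opening in m.
Only numpy, scipy, OpenCV 4.12 (cv2) and the standard library are available. Lean on these libraries where they do the work, as an engineer would, in place of code of your own. Each camera call takes 0.05 s, during which the arm holds its last target.

### The job

The sanitiser bottle on the pastry bench has a blue push-and-turn safety cap, covered by a orange measuring cup turned upside down. First lift the cup off and stand it, still rim down, in the steel tray and let go of it; then press the cap down, twist it anticlockwise (seen from above) while pressed until it comes free, and lift it straight up. Finish while still holding the cap in the gripper, upright and still, straight above the bottle's mouth and about 5 to 15 cm clear of it (do not put it down), and leave the yellow tin, the green dome and the brush where they are.

Things in the scene. Friction and masses are not known exactly. Their poses are not given: they have to be found in the camera images.
- cup_center (a point): centre (half-way up, on the axis) of the orange measuring cup: round, 57 mm across outside, 46 mm high, wall 2.5 mm. It hangs upside down (closed end up, its z axis up) over the cap like a hood, its centre 141 mm above the worktop, and lifts straight off (raise it 45 mm or more before going sideways). Standing in the tray its centre is 26 mm above the worktop
- cup: the same cup; origin at the centre of its rim (the lower end as it stands upside down)
- cap_center (a point): centre (half-way up, on the axis) of the blue push-and-turn cap: round, ribbed, 45 mm across, 32 mm high, 30 g, z axis up, a small white pointer on its top along its x axis. Seated, its centre is 144 mm, its lower rim 128 mm and its top 160 mm above the worktop. Grip it by the sides from above
- cap: the same cap; origin at the centre of its lower rim. Locked as found. It turns only while pushed down 4 mm or more (5 to 6 mm is good, hard stop at 7 mm), anticlockwise seen from above. It is free to lift when turned 0.9 to 1.3 rad from where it was locked (1.1 rad is best, hard stop at about 1.35 rad)
- bottle: white round bottle with a blue band, fixed upright in a bolted-down steel holder (100 mm square base plate), so it cannot move or turn. Origin on its axis at the level of the worktop, z up; its x axis is where the locked cap's pointer points. Body 72 mm across up to 98 mm height, then a shoulder sloping in to a neck; the neck's mouth is 149 mm above the worktop, on the axis
- press (a joint): how far the sprung plunger under the cap is pushed down, in m: 0 at rest (also with the cap in place), grows as the cap is pressed, at most 0.007. The spring takes 4 N to start moving and 1 N more per mm
- tray: empty shallow square steel tray, 170 mm square, rim 12 mm high, wall and floor 3 mm, fixed, left or right of the bottle. Origin under its centre at the level of the worktop, x and y along its sides
- tin_center (a point): bystander: centre of the yellow round tin, 85 mm across, 88 mm high, on the other side of the bottle from the tray
- dome_center (a point): bystander: green half-dome mould, 80 mm across, 40 mm high, lying flat side down beyond the bottle; this point is on its axis 20 mm up
- brush_grip (a point): bystander: grip point of the handle of a pastry brush lying beyond the bottle
- bottle_mouth (a point): centre of the bottle neck's mouth, 149 mm above the worktop on the bottle's axis (hidden under the cap at the start)

How it is judged:
By the outcome, as a careful person would: the job done as asked, in the order asked, and still so for the second after the job is handed in, while the arm keeps its last pose, push and grip.
It also fails if it takes over 61 s, if anything falls off the work surface, if the arm or the gripper's body presses on something with over 40 N, if the wrist force passes 120 N, or if a joint passes its speed limit or range.

## Working session

There is one attempt and no reset: what is moved stays moved. The work goes in short steps, Python scripts to look and compute and a tool call to move; the robot and the scene stay as the last step left them, time stands still between calls to the robot, and variables do not carry over. Pictures are saved under pics/ and viewed, and the job is handed in when it is done.

Besides the shell and the picture viewer there is one more tool, called after ">>>" by a JSON object that holds its "op" and its "data". drive_tool: Moves the arm, as the interface text tells. Its arguments: {"type":"object","properties":{"motion":{"type":"array"},"squeeze":{"type":"number"}},"required":["motion"]}

```bash
mkdir -p pics; cat > h.py <<'E'
import numpy as np,cv2
from workcell import robot
def snap(n,f):
    p,d=robot.read_camera(n); cv2.imwrite('pics/'+f+'.png',p[:,:,::-1]); np.savez('pics/'+f+'.npz',p=p,d=d); return p,d
def rays(n,uv):
    m=robot.camera_model(n);K=np.array(m['K']);k=m['k1'];R=np.array(m['R']);t=np.array(m['t'])
    uv=np.atleast_2d(np.array(uv,float))
    x=cv2.undistortPoints(uv.reshape(-1,1,2),K,np.array([k,0,0,0,0.])).reshape(-1,2)
    return x,R,t
def onplane(n,uv,z):
    x,R,t=rays(n,uv); d=np.c_[x,np.ones(len(x))]@R; c=-R.T@t
    return c+d*((z-c[2])/d[:,2])[:,None]
def depthpts(n,uv,dep):
    x,R,t=rays(n,uv); return (np.c_[x,np.ones(len(x))]*np.asarray(dep)[:,None]-t)@R
E
python3 - <<'E'
from h import *
for n in('side','top'):
    p,d=snap(n,n+'0'); m=robot.camera_model(n); print(n,m,-np.array(m['R']).T@np.array(m['t']))
print(robot.read_state())
E
```

```text
side {'K': array([[549.64843545,   0.        , 316.42009634],
       [  0.        , 549.64843545, 243.39597058],
       [  0.        ,   0.        ,   1.        ]]), 'k1': -0.08720640626203231, 'R': array([[ 0.95108332, -0.30868991, -0.01229054],
       [-0.23857475, -0.70861761, -0.66403553],
       [ 0.19627178,  0.63448532, -0.7476    ]]), 't': array([-0.6015076 ,  0.224988  ,  1.15374451])} [ 0.39931281 -0.75828283  1.00454657]
top {'K': array([[603.02222151,   0.        , 316.27375061],
       [  0.        , 603.02222151, 240.31951492],
       [  0.        ,   0.        ,   1.        ]]), 'k1': -0.010656013809624179, 'R': array([[-0.07077647, -0.99747508,  0.00584354],
       [-0.97429076,  0.06787288, -0.21482733],
       [ 0.21388829, -0.02089803, -0.97663456]]), 't': array([0.03499495, 0.64633808, 1.23734811])} [0.36754377 0.0168959  1.34708353]
{'time_s': 0.1, 'joint_positions': array([ 1.19482126,  0.68991184, -0.19451997,  1.56626235,  0.15729698,
        0.90251467, -0.21508452]), 'dq': array([ 1.65619322e-03, -1.67437398e-03,  6.64141255e-04, -2.29156070e-03,
       -1.64671679e-04,  7.09535384e-05,  1.64688488e-03]), 'effort': array([-3.16535479e-03, -5.40596437e+01, -1.27115663e+00, -1.58983880e+01,
        9.43991065e-03,  4.45420446e-03, -3.01971973e-06]), 'eef_pos': array([ 0.24869817, -0.57268107,  0.20225102]), 'ee_rot': array([[ 9.17173520e-01,  3.98487273e-01, -7.91589802e-04],
       [ 3.98488040e-01, -9.17172285e-01,  1.51047321e-03],
       [-1.24119875e-04, -1.70080510e-03, -9.99998546e-01]]), 'contact_force': array([-0.17526292,  0.38460118, -0.11254974]), 'ft_torque': array([0.02636286, 0.05242917, 0.01944883]), 'grip_width': 0.08497435270862602}
```

View pics/side0.png

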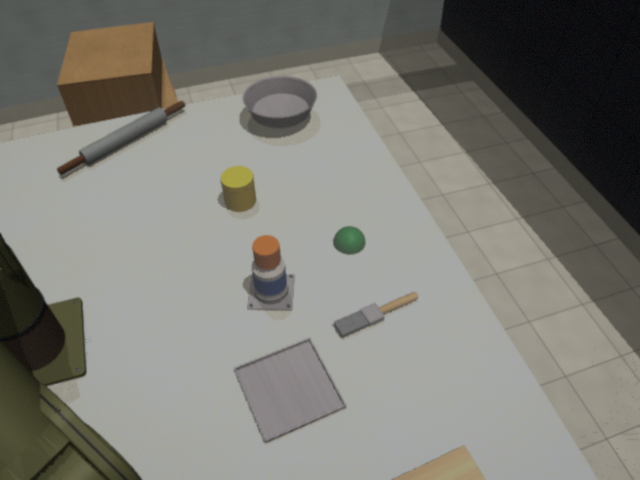

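View pics/top0.png

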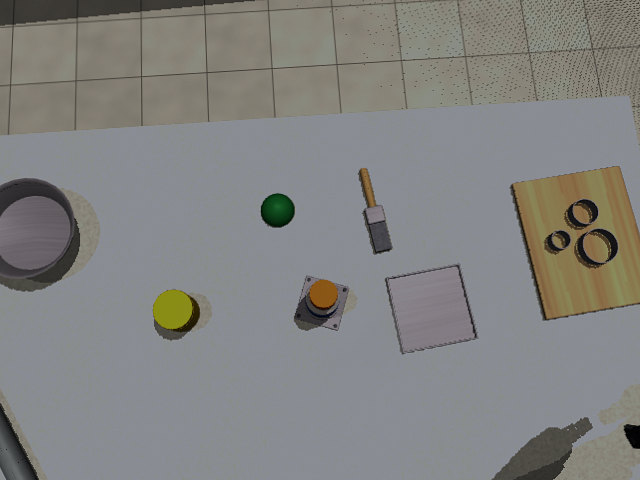

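The top view shows the cup at about (323,293) px over the bottle, the tray at (431,309), the tin at (175,310), the dome at (278,210) and the brush near (373,210). The side view shows the cup at (266,250) and the tray at (290,390). Next I'll turn these into positions.

```bash
cat > m.py <<'E'
from h import *
def mask(p,lo,hi,smin=120,vmin=60):
    h=cv2.cvtColor(p,cv2.COLOR_RGB2HSV); return cv2.inRange(h,(lo,smin,vmin),(hi,255,255))
def blob(m):
    n,l,s,c=cv2.connectedComponentsWithStats(m); i=1+np.argmax(s[1:,4]); return l==i
def cupscan(n,p,d,zlo,zhi,hue=(3,16)):
    b=blob(mask(p,*hue)); v,u=np.nonzero(b); dd=d[v,u]; ok=dd>0
    P=depthpts(n,np.c_[u,v][ok],dd[ok]); return P,np.c_[u,v]
E
python3 - <<'E'
from m import *
for n in('side','top'):
    z=np.load(f'pics/{n}0.npz');p,d=z['p'],z['d']
    h=cv2.cvtColor(p,cv2.COLOR_RGB2HSV)
    for uv in [(323,288),(323,293),(323,305)] if n=='top' else [(266,245),(266,258)]: print(n,uv,h[uv[1],uv[0]],d[uv[1],uv[0]])
    roi=np.zeros(p.shape[:2],np.uint8)
    if n=='top': roi[265:325,290:355]=1
    else: roi[230:275,245:290]=1
    b=blob(mask(p,3,16)*roi); v,u=np.nonzero(b); print('bbox',u.min(),u.max(),v.min(),v.max(),b.sum())
    P=depthpts(n,np.c_[u,v],d[v,u]); top=abs(P[:,2]-.164)<.006
    q=P[top]; print('zpct',np.percentile(P[:,2],[5,50,95]),'top',top.sum(),q.mean(0),(q.min(0)+q.max(0))/2,np.ptp(q,axis=0))
    # ray version of upper-disc
    uvt=np.c_[u,v][top].astype(np.float32); (cx,cy),r=cv2.minEnclosingCircle(uvt)
    print('ray',onplane(n,[uvt.mean(0),(cx,cy)],.164))
    # others
    for nm,lo,hi,zz in[('tin',22,35,.088),('dome',50,80,.02)]:
        b=blob(mask(p,lo,hi)); v,u=np.nonzero(b);P=depthpts(n,np.c_[u,v],d[v,u]);
        if nm=='tin': P=P[abs(P[:,2]-.088)<.006]
        print(nm,(P.min(0)+P.max(0))/2,np.ptp(P,axis=0))
z=np.load('pics/top0.npz');p=z['p']
c=onplane('top',[(386,278),(460,265),(477,338),(403,353)],.012);print('tray',c,c.mean(0),np.linalg.norm(np.diff(c,axis=0),axis=1))
c=onplane('top',[(308,276),(349,290),(337,330),(295,317)],.003);print('plate',c,c.mean(0))
cv2.imwrite('pics/crop0.png',cv2.resize(p[240:370,280:490,::-1],None,fx=3.8,fy=3.8,interpolation=cv2.INTER_CUBIC))
E
```

```text
side (266, 245) [ 13 156 165] 1.1231549
side (266, 258) [  9 106  96] 1.112762
bbox 253 278 236 256 438
zpct [0.16083974 0.16379272 0.1665246 ] top 431 [ 0.51938362 -0.0176905   0.16369148] [ 0.51905103 -0.0162653   0.16332763] [0.05255375 0.05611828 0.00999966]
ray [[ 0.51931253 -0.01807593  0.164     ]
 [ 0.51891391 -0.01982117  0.164     ]]
tin [0.5184948  0.29552259 0.08746802] [0.07736747 0.0828421  0.01066463]Traceback (most recent call last):
  File "<stdin>", line 17, in <module>
  File "m.py", line 5, in blob
    n,l,s,c=cv2.connectedComponentsWithStats(m); i=1+np.argmax(s[1:,4]); return l==i
                                                     ~~~~~~~~~^^^^^^^^^
    return _wrapfunc(a, 'argmax', axis=axis, out=out, **kwds)
    return bound(*args, **kwds)
ValueError: attempt to get argmax of an empty sequence
```

```bash
python3 - <<'E'
from m import *
n='top'
z=np.load(f'pics/{n}0.npz');p,d=z['p'],z['d']
h=cv2.cvtColor(p,cv2.COLOR_RGB2HSV); print(h[210,278],h[310,175],h[293,323])
roi=np.zeros(p.shape[:2],np.uint8);roi[265:325,290:355]=1
b=blob(mask(p,3,18)*roi); v,u=np.nonzero(b); print('bbox',u.min(),u.max(),v.min(),v.max(),b.sum())
P=depthpts(n,np.c_[u,v],d[v,u]); top=abs(P[:,2]-.164)<.006
q=P[top]; print('zpct',np.percentile(P[:,2],[5,50,95]),'top',top.sum(),q.mean(0),(q.min(0)+q.max(0))/2,np.ptp(q,axis=0))
uvt=np.c_[u,v][top].astype(np.float32); (cx,cy),r=cv2.minEnclosingCircle(uvt)
print('ray',onplane(n,[uvt.mean(0),(cx,cy)],.164))
for nm,lo,hi,zz in[('tin',22,35,.088),('dome',50,80,.02)]:
    b=blob(mask(p,lo,hi,100,25)); v,u=np.nonzero(b);P=depthpts(n,np.c_[u,v],d[v,u]);
    if nm=='tin': P=P[abs(P[:,2]-.088)<.006]
    print(nm,(P.min(0)+P.max(0))/2,np.ptp(P,axis=0))
c=onplane('top',[(386,278),(460,265),(477,338),(403,353)],.012);print('tray',c,c.mean(0),np.linalg.norm(np.diff(c,axis=0),axis=1))
c=onplane('top',[(308,276),(349,290),(337,330),(295,317)],.003);print('plate',c,c.mean(0))
c=onplane('side',[(235,374),(309,341),(344,405),(266,438)],.012);print('trayside',c.mean(0))
cv2.imwrite('pics/crop0.png',cv2.resize(p[240:370,280:490,::-1],None,fx=3.8,fy=3.8,interpolation=cv2.INTER_CUBIC))
E
```

```text
[ 66 193  82] [ 31 215 141] [ 16 210 137]
bbox 309 337 280 307 644
zpct [0.15895426 0.16331976 0.16735454] top 619 [ 0.51903145 -0.01464072  0.16340747] [ 0.51915062 -0.01432876  0.1637816 ] [0.05452261 0.05572826 0.01147626]
ray [[ 0.51892269 -0.01462286  0.164     ]
 [ 0.51864319 -0.0144703   0.164     ]]
tin [0.51740014 0.29931617 0.08793623] [0.08202746 0.08358302 0.01178339]
dome [0.57149321 0.06358575 0.67585656] [0.40789887 0.09337971 1.34245392]
tray [[ 0.56295449 -0.16124401  0.012     ]
 [ 0.58069828 -0.33044037  0.012     ]
 [ 0.4164833  -0.34801114  0.012     ]
 [ 0.39584917 -0.18251921  0.012     ]] [ 0.48899631 -0.25555368  0.012     ] [0.17012421 0.16515232 0.16677334]
plate [[ 0.58110377  0.01255498  0.003     ]
 [ 0.54301617 -0.07700525  0.003     ]
 [ 0.45621376 -0.04320981  0.003     ]
 [ 0.49131793  0.04758838  0.003     ]] [ 0.51791291 -0.01501792  0.003     ]
trayside [ 0.49023798 -0.26071778  0.012     ]
```

View pics/crop0.png

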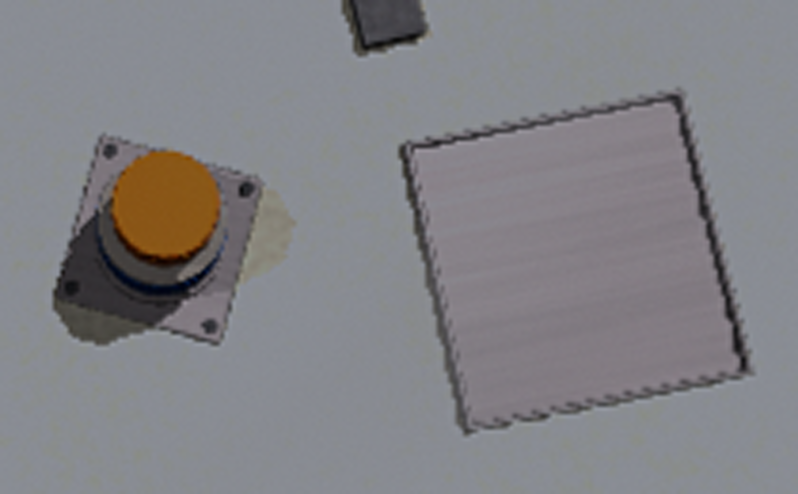

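The cup axis is at about (0.519, -0.016). The two views differ by about 3 mm in y. Cup top reads z=0.164, as expected. The tray centre is at about (0.490, -0.258) with sides near 0.168 m. Moving now to above the cup.

>>> {"op": "drive_tool", "data": {"motion": [{"tx": 0.01, "ty": 0.02, "tz": 0.02, "grip": 100}, {"tx": 0.03, "ty": 0.05, "tz": 0.04}, {"tx": 0.045, "ty": 0.08, "tz": 0.06}, {"tx": 0.06, "ty": 0.11, "tz": 0.06}, {"tx": 0.075, "ty": 0.14, "tz": 0.06}, {"tx": 0.09, "ty": 0.17, "tz": 0.06}, {"tx": 0.1, "ty": 0.2, "tz": 0.06}, {"tx": 0.115, "ty": 0.23, "tz": 0.06}, {"tx": 0.13, "ty": 0.26, "tz": 0.06}, {"tx": 0.145, "ty": 0.29, "tz": 0.06}, {"tx": 0.16, "ty": 0.32, "tz": 0.06}, {"tx": 0.17, "ty": 0.35, "tz": 0.06}]}}

```text
$.motion[0]: bad value
```

```bash
python3 -c "
from h import *
s=robot.read_state();print(s['joint_positions'],s['time_s'],s['eef_pos'])"
```

```text
[ 1.19482126  0.68991184 -0.19451997  1.56626235  0.15729698  0.90251467
 -0.21508452] 0.1 [ 0.24869817 -0.57268107  0.20225102]
```

>>> {"op": "drive_tool", "data": {"motion": [{"tx": 0.01, "ty": 0.02, "tz": 0.02, "spin": 0, "grip": 100}, {"tx": 0.03, "ty": 0.05, "tz": 0.04, "spin": 0, "grip": 100}, {"tx": 0.045, "ty": 0.08, "tz": 0.06, "spin": 0, "grip": 100}, {"tx": 0.06, "ty": 0.11, "tz": 0.06, "spin": 0, "grip": 100}, {"tx": 0.075, "ty": 0.14, "tz": 0.06, "spin": 0, "grip": 100}, {"tx": 0.09, "ty": 0.17, "tz": 0.06, "spin": 0, "grip": 100}, {"tx": 0.1, "ty": 0.2, "tz": 0.06, "spin": 0, "grip": 100}, {"tx": 0.115, "ty": 0.23, "tz": 0.06, "spin": 0, "grip": 100}, {"tx": 0.13, "ty": 0.26, "tz": 0.06, "spin": 0, "grip": 100}, {"tx": 0.145, "ty": 0.29, "tz": 0.06, "spin": 0, "grip": 100}, {"tx": 0.16, "ty": 0.32, "tz": 0.06, "spin": 0, "grip": 100}, {"tx": 0.17, "ty": 0.35, "tz": 0.06, "spin": 0, "grip": 100}]}}

```text
time_s: 1.1
eef_pos: [0.4202, -0.2214, 0.2629]
ee_rot: [[0.917, 0.399, 0.001], [0.399, -0.917, 0.0], [0.001, 0.0, -1.0]]
contact_force: [-0.4, 0.6, 0.3]
grip_width: 0.0854
```

```bash
python3 -c "
from h import *
s=robot.read_state();print(s['joint_positions'],s['time_s'],s['eef_pos'])"
```

```text
[ 0.54468927  0.41511444 -0.22876586  1.92050862  0.12492397  0.81901689
 -0.91096811] 1.1 [ 0.42016755 -0.22143483  0.26286751]
```

>>> {"op": "drive_tool", "data": {"motion": [{"tx": 0.014, "ty": 0.03, "tz": 0, "spin": 0, "grip": 100}, {"tx": 0.028, "ty": 0.06, "tz": 0, "spin": 0, "grip": 100}, {"tx": 0.042, "ty": 0.09, "tz": 0, "spin": 0, "grip": 100}, {"tx": 0.056, "ty": 0.12, "tz": 0, "spin": 0, "grip": 100}, {"tx": 0.07, "ty": 0.15, "tz": 0, "spin": 0, "grip": 100}, {"tx": 0.085, "ty": 0.18, "tz": -0.01, "spin": 0, "grip": 100}, {"tx": 0.099, "ty": 0.205, "tz": -0.03, "spin": 0, "grip": 100}, {"tx": 0.099, "ty": 0.205, "tz": -0.05, "spin": 0, "grip": 100}, {"tx": 0.099, "ty": 0.205, "tz": -0.05, "spin": 0, "grip": 100}, {"tx": 0.099, "ty": 0.205, "tz": -0.05, "spin": 0, "grip": 100}]}}

```text
time_s: 1.93
eef_pos: [0.5167, -0.0188, 0.2122]
ee_rot: [[0.917, 0.398, -0.004], [0.398, -0.917, -0.001], [-0.004, -0.001, -1.0]]
contact_force: [-0.3, -0.6, 1.0]
grip_width: 0.0855
```

```bash
python3 -c "
from h import *
s=robot.read_state();print(s['joint_positions'],s['time_s'],s['eef_pos'])
p,_=snap('side','side1');q,_=snap('top','top1')
a=cv2.resize(p[180:320,200:340],(400,400));b=cv2.resize(q[200:340,250:390],(400,400))
cv2.imwrite('pics/c1.png',np.hstack([a,b])[:,:,::-1])"
```

```text
[ 0.08631821  0.54005134 -0.21929551  1.87270107  0.16564353  0.75012245
 -1.3856699 ] 1.9333 [ 0.51669648 -0.01884153  0.21218011]
```

View pics/c1.png

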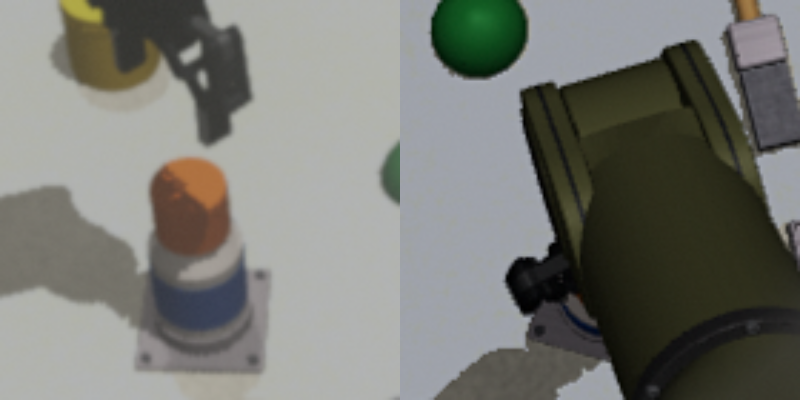

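Side crop: the open fingers are above the cup and straddle it, with the near tip at (210,140) in the crop. The top view is hidden by the arm. Descending with a small correction.

>>> {"op": "drive_tool", "data": {"motion": [{"tx": 0.002, "ty": 0.002, "tz": -0.01, "spin": 0, "grip": 100}, {"tx": 0.002, "ty": 0.002, "tz": -0.02, "spin": 0, "grip": 100}, {"tx": 0.002, "ty": 0.002, "tz": -0.03, "spin": 0, "grip": 100}, {"tx": 0.002, "ty": 0.002, "tz": -0.04, "spin": 0, "grip": 100}, {"tx": 0.002, "ty": 0.002, "tz": -0.05, "spin": 0, "grip": 100}, {"tx": 0.002, "ty": 0.002, "tz": -0.06, "spin": 0, "grip": 100}, {"tx": 0.002, "ty": 0.002, "tz": -0.07, "spin": 0, "grip": 100}, {"tx": 0.002, "ty": 0.002, "tz": -0.078, "spin": 0, "grip": 100}, {"tx": 0.002, "ty": 0.002, "tz": -0.084, "spin": 0, "grip": 100}, {"tx": 0.002, "ty": 0.002, "tz": -0.084, "spin": 0, "grip": 100}, {"tx": 0.002, "ty": 0.002, "tz": -0.084, "spin": 0, "grip": 100}]}}

```text
time_s: 2.95
eef_pos: [0.5201, -0.0164, 0.1289]
ee_rot: [[0.917, 0.398, -0.0], [0.398, -0.917, -0.0], [-0.0, 0.0, -1.0]]
contact_force: [-0.5, 0.9, -0.9]
grip_width: 0.0856
```

```bash
python3 -c "
from h import *
p,_=snap('side','side2');q,_=snap('top','top2')
a=cv2.resize(p[180:320,200:340],(400,400));b=cv2.resize(q[200:340,250:390],(400,400))
cv2.imwrite('pics/c2.png',np.hstack([a,b])[:,:,::-1])"
```

```text
(no output)
```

View pics/c2.png

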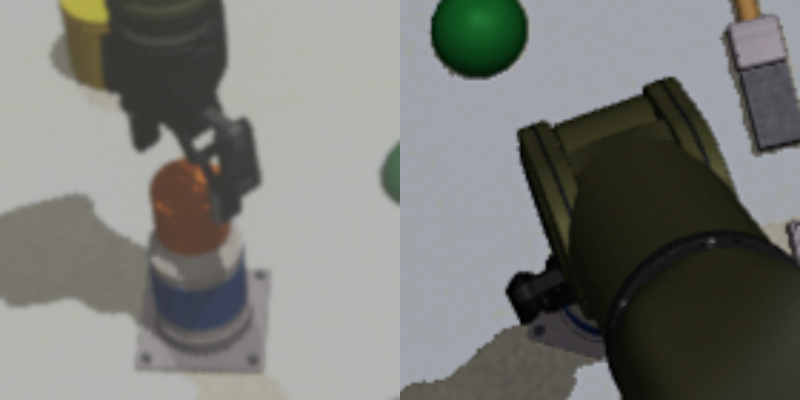

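```bash
python3 - <<'E'
from h import *
m=robot.camera_model('side')
y=np.array([.398,-.917,0]);c=np.array([.520,-.0164,0])
pts=[]
for s in(0,.0425,-.0425):
  for z in(.141,.164): pts.append(c+s*y+[0,0,z])
r,_=cv2.Rodrigues(np.array(m['R']))
uv,_=cv2.projectPoints(np.array(pts),r,np.array(m['t']),np.array(m['K']),np.array([m['k1'],0,0,0.]))
print(((uv.reshape(-1,2)-[200,180])*400/140).round())
E
```

```text
[[190. 207.]
 [187. 186.]
 [227. 241.]
 [225. 220.]
 [155. 175.]
 [152. 154.]]
```

```bash
python3 - <<'E'
from h import *
z=np.load('pics/side2.npz');p,d=z['p'],z['d']
cv2.imwrite('pics/c2b.png',cv2.resize(p[210:290,240:310,::-1],None,fx=7,fy=7,interpolation=cv2.INTER_NEAREST))
uv=[(u,v) for v in range(222,268,3) for u in range(272,294,2)]
P=depthpts('side',uv,[d[v,u] for u,v in uv])
for a,q in zip(uv,P):
    if p[a[1],a[0]].max()<75 and q[2]>.1: print(a,q.round(3))
E
```

```text
(272, 222) [ 0.531 -0.057  0.269]
(274, 222) [ 0.534 -0.06   0.271]
(284, 222) [ 0.551 -0.07   0.275]
(276, 225) [ 0.536 -0.064  0.266]
(278, 225) [ 0.538 -0.074  0.275]
(286, 225) [ 0.552 -0.077  0.274]
(276, 228) [ 0.533 -0.077  0.272]
(278, 228) [ 0.536 -0.08   0.274]
(280, 228) [ 0.54  -0.079  0.272]
(282, 228) [ 0.544 -0.079  0.27 ]
(284, 228) [ 0.548 -0.079  0.269]
(286, 228) [ 0.552 -0.076  0.264]
(274, 231) [ 0.53  -0.071  0.258]
(276, 231) [ 0.532 -0.078  0.265]
(278, 231) [ 0.536 -0.081  0.267]
(280, 231) [ 0.539 -0.081  0.266]
(282, 231) [ 0.543 -0.079  0.262]
(284, 231) [ 0.547 -0.078  0.26 ]
(286, 231) [ 0.551 -0.078  0.259]
(272, 234) [ 0.528 -0.056  0.236]
(278, 234) [ 0.535 -0.08   0.258]
(280, 234) [ 0.539 -0.082  0.259]
(282, 234) [ 0.543 -0.076  0.251]
(284, 234) [ 0.547 -0.078  0.252]
(286, 234) [ 0.55  -0.081  0.254]
(288, 234) [ 0.555 -0.076  0.247]
(272, 237) [ 0.527 -0.061  0.233]
(278, 237) [ 0.535 -0.08   0.25 ]
(280, 237) [ 0.538 -0.084  0.253]
(282, 237) [ 0.541 -0.086  0.254]
(284, 237) [ 0.545 -0.082  0.249]
(286, 237) [ 0.55  -0.081  0.245]
(288, 237) [
[... 511 characters left out ...]
0.553 -0.078  0.225]
(274, 246) [ 0.528 -0.067  0.213]
(276, 246) [ 0.531 -0.071  0.216]
(278, 246) [ 0.533 -0.079  0.224]
(280, 246) [ 0.536 -0.086  0.23 ]
(282, 246) [ 0.54  -0.085  0.228]
(284, 246) [ 0.544 -0.083  0.225]
(286, 246) [ 0.548 -0.084  0.224]
(274, 249) [ 0.527 -0.065  0.202]
(276, 249) [ 0.532 -0.062  0.197]
(278, 249) [ 0.534 -0.07   0.205]
(280, 249) [ 0.535 -0.086  0.223]
(282, 249) [ 0.539 -0.087  0.222]
(276, 252) [ 0.531 -0.064  0.191]
(278, 252) [ 0.534 -0.069  0.196]
(280, 252) [ 0.538 -0.069  0.194]
(282, 252) [ 0.543 -0.065  0.188]
(274, 255) [ 0.527 -0.06   0.179]
(276, 255) [ 0.53  -0.064  0.182]
(278, 255) [ 0.534 -0.066  0.182]
(280, 255) [ 0.538 -0.068  0.184]
```

View pics/c2b.png

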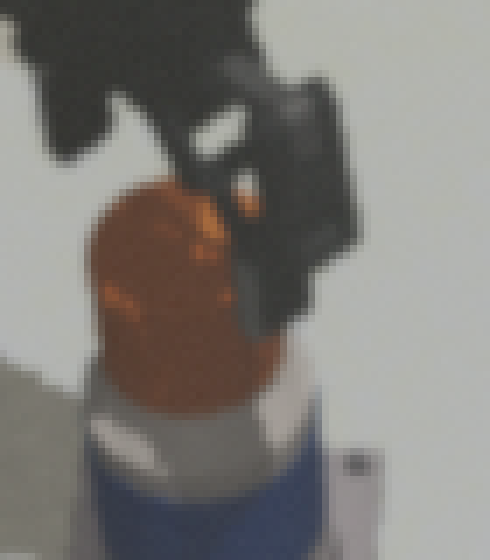

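The finger tips look higher than I expected: about z 0.165 in the side view, against 0.142 from the spec. I'll lower 10 mm, which is safe under either figure, then close gently.

>>> {"op": "drive_tool", "data": {"motion": [{"tx": 0, "ty": 0, "tz": -0.005, "spin": 0, "grip": 100}, {"tx": 0, "ty": 0, "tz": -0.01, "spin": 0, "grip": 100}, {"tx": 0, "ty": 0, "tz": -0.01, "spin": 0, "grip": 55}, {"tx": 0, "ty": 0, "tz": -0.01, "spin": 0, "grip": 55}, {"tx": 0, "ty": 0, "tz": -0.01, "spin": 0, "grip": 55}, {"tx": 0, "ty": 0, "tz": -0.01, "spin": 0, "grip": 55}, {"tx": 0, "ty": 0, "tz": -0.01, "spin": 0, "grip": 55}, {"tx": 0, "ty": 0, "tz": -0.01, "spin": 0, "grip": 55}], "squeeze": 25}}

```text
time_s: 3.72
eef_pos: [0.52, -0.0163, 0.1192]
ee_rot: [[0.917, 0.398, 0.0], [0.398, -0.917, -0.0], [0.0, 0.0, -1.0]]
contact_force: [-1.4, -0.4, 2.4]
grip_width: 0.055
```

```bash
python3 -c "
from h import *
print(robot.read_state())
p,_=snap('side','side3')
cv2.imwrite('pics/c3.png',cv2.resize(p[200:300,230:320,::-1],None,fx=6,fy=6,interpolation=cv2.INTER_NEAREST))"
```

```text
{'time_s': 3.7167, 'joint_positions': array([ 0.04882066,  0.68296479, -0.17262831,  1.9611633 ,  0.22197272,
        0.51530318, -1.44055197]), 'dq': array([ 0.00044896, -0.00022167, -0.00012535,  0.000875  , -0.00213296,
        0.00013158,  0.00032347]), 'effort': array([ 6.65692566e-02, -4.65012217e+01, -6.66542016e-01, -1.00567791e+01,
        7.82917952e-02, -2.90645594e-01, -7.49211089e-03]), 'eef_pos': array([ 0.51997498, -0.01628349,  0.11921492]), 'ee_rot': array([[ 9.17211625e-01,  3.98400338e-01,  7.10944858e-05],
       [ 3.98400343e-01, -9.17211622e-01, -8.18537945e-05],
       [ 3.25981092e-05,  1.03401319e-04, -9.99999994e-01]]), 'contact_force': array([-1.41387334, -0.42298831,  2.40133971]), 'ft_torque': array([ 0.05586739,  0.24446947, -0.01088236]), 'grip_width': 0.055029922774656494}
```

View pics/c3.png

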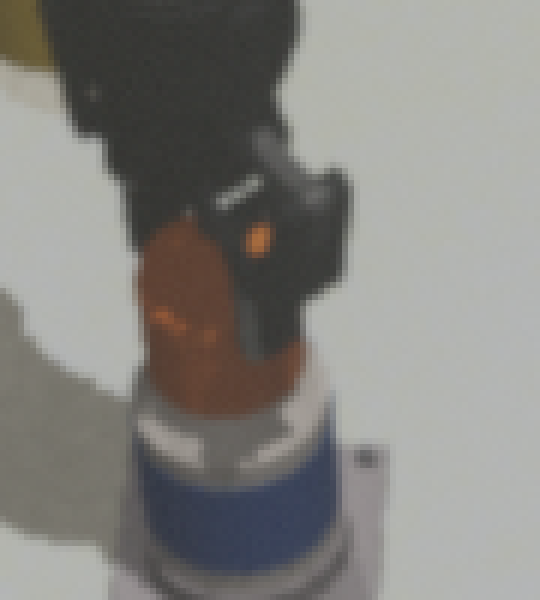

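The fingers stopped at 55 mm on the cup. Firming the grip and lifting straight up.

>>> {"op": "drive_tool", "data": {"motion": [{"tx": 0, "ty": 0, "tz": 0, "spin": 0, "grip": 45}, {"tx": 0, "ty": 0, "tz": 0, "spin": 0, "grip": 45}, {"tx": 0, "ty": 0, "tz": 0.004, "spin": 0, "grip": 45}, {"tx": 0, "ty": 0, "tz": 0.01, "spin": 0, "grip": 45}, {"tx": 0, "ty": 0, "tz": 0.018, "spin": 0, "grip": 45}, {"tx": 0, "ty": 0, "tz": 0.028, "spin": 0, "grip": 45}, {"tx": 0, "ty": 0, "tz": 0.038, "spin": 0, "grip": 45}, {"tx": 0, "ty": 0, "tz": 0.048, "spin": 0, "grip": 45}, {"tx": 0, "ty": 0, "tz": 0.06, "spin": 0, "grip": 45}, {"tx": 0, "ty": 0, "tz": 0.075, "spin": 0, "grip": 45}, {"tx": 0, "ty": 0, "tz": 0.08, "spin": 0, "grip": 45}, {"tx": 0, "ty": 0, "tz": 0.08, "spin": 0, "grip": 45}], "squeeze": 35}}

```text
time_s: 4.77
eef_pos: [0.5213, -0.0162, 0.2009]
ee_rot: [[0.917, 0.398, 0.004], [0.398, -0.917, 0.0], [0.004, 0.001, -1.0]]
contact_force: [-0.1, 0.2, -0.5]
grip_width: 0.0545
```

```bash
python3 -c "
from h import *
p,_=snap('side','side4');q,_=snap('top','top4')
a=cv2.resize(p[180:320,200:340],(400,400));b=cv2.resize(q[200:340,250:390],(400,400))
cv2.imwrite('pics/c4.png',np.hstack([a,b])[:,:,::-1])"
```

```text
(no output)
```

View pics/c4.png

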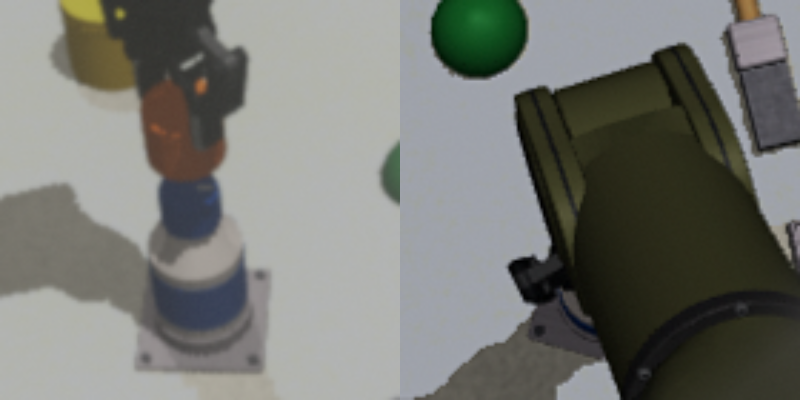

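The side view shows the cup lifted clear, with the blue cap seated below it at crop (190,205). Moving to the tray.

>>> {"op": "drive_tool", "data": {"motion": [{"tx": -0.003, "ty": -0.02, "tz": 0, "spin": 0, "grip": 45}, {"tx": -0.006, "ty": -0.045, "tz": 0, "spin": 0, "grip": 45}, {"tx": -0.01, "ty": -0.07, "tz": 0, "spin": 0, "grip": 45}, {"tx": -0.013, "ty": -0.1, "tz": 0, "spin": 0, "grip": 45}, {"tx": -0.017, "ty": -0.13, "tz": 0, "spin": 0, "grip": 45}, {"tx": -0.021, "ty": -0.16, "tz": -0.01, "spin": 0, "grip": 45}, {"tx": -0.025, "ty": -0.19, "tz": -0.025, "spin": 0, "grip": 45}, {"tx": -0.029, "ty": -0.215, "tz": -0.045, "spin": 0, "grip": 45}, {"tx": -0.031, "ty": -0.232, "tz": -0.07, "spin": 0, "grip": 45}, {"tx": -0.032, "ty": -0.242, "tz": -0.09, "spin": 0, "grip": 45}, {"tx": -0.032, "ty": -0.242, "tz": -0.11, "spin": 0, "grip": 45}, {"tx": -0.032, "ty": -0.242, "tz": -0.13, "spin": 0, "grip": 45}]}}

```text
time_s: 5.87
eef_pos: [0.4868, -0.2593, 0.067]
ee_rot: [[0.918, 0.396, -0.002], [0.396, -0.918, 0.0], [-0.001, -0.001, -1.0]]
contact_force: [-0.2, 0.4, -0.5]
grip_width: 0.0551
```

>>> {"op": "drive_tool", "data": {"motion": [{"tx": 0, "ty": 0, "tz": -0.015, "spin": 0, "grip": 45}, {"tx": 0, "ty": 0, "tz": -0.03, "spin": 0, "grip": 45}, {"tx": 0, "ty": 0, "tz": -0.04, "spin": 0, "grip": 45}, {"tx": 0, "ty": 0, "tz": -0.05, "spin": 0, "grip": 45}, {"tx": 0, "ty": 0, "tz": -0.055, "spin": 0, "grip": 45}, {"tx": 0, "ty": 0, "tz": -0.057, "spin": 0, "grip": 45}, {"tx": 0, "ty": 0, "tz": -0.057, "spin": 0, "grip": 45}]}}

```text
time_s: 6.45
eef_pos: [0.488, -0.2582, 0.0118]
ee_rot: [[0.917, 0.399, -0.0], [0.399, -0.917, 0.0], [-0.0, -0.0, -1.0]]
contact_force: [0.4, 0.5, 1.4]
grip_width: 0.055
```

```bash
python3 -c "
from h import *
p,_=snap('side','side5');q,_=snap('top','top5')
a=cv2.resize(p[310:450,220:360],(400,400));b=cv2.resize(q[240:380,360:500],(400,400))
cv2.imwrite('pics/c5.png',np.hstack([a,b])[:,:,::-1])"
```

```text
(no output)
```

View pics/c5.png

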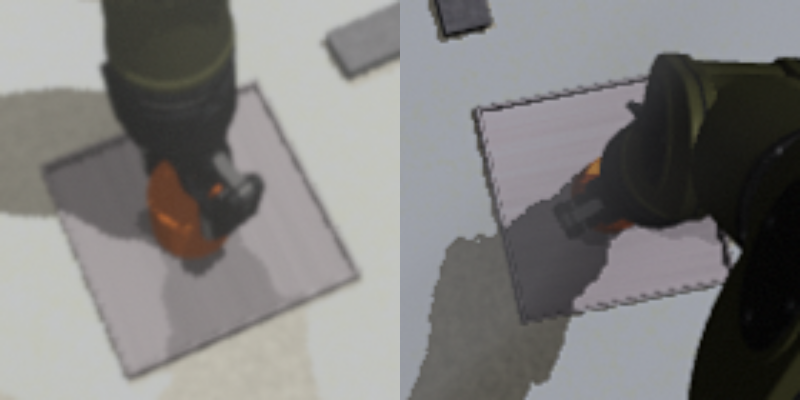

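The cup is over the middle of the tray, still slightly above the floor. Lowering in small steps until it touches.

>>> {"op": "drive_tool", "data": {"motion": [{"tx": 0, "ty": 0, "tz": -0.002, "spin": 0, "grip": 45}, {"tx": 0, "ty": 0, "tz": -0.004, "spin": 0, "grip": 45}, {"tx": 0, "ty": 0, "tz": -0.005, "spin": 0, "grip": 45}, {"tx": 0, "ty": 0, "tz": -0.005, "spin": 0, "grip": 45}]}}

```text
time_s: 6.88
eef_pos: [0.488, -0.2583, 0.007]
ee_rot: [[0.917, 0.398, -0.0], [0.398, -0.917, -0.0], [-0.0, 0.0, -1.0]]
contact_force: [-0.4, -0.2, 0.0]
grip_width: 0.0548
```

>>> {"op": "drive_tool", "data": {"motion": [{"tx": 0, "ty": 0, "tz": -0.001, "spin": 0, "grip": 45}, {"tx": 0, "ty": 0, "tz": -0.002, "spin": 0, "grip": 45}, {"tx": 0, "ty": 0, "tz": -0.003, "spin": 0, "grip": 45}, {"tx": 0, "ty": 0, "tz": -0.003, "spin": 0, "grip": 45}]}}

```text
time_s: 7.22
eef_pos: [0.4882, -0.2583, 0.0044]
ee_rot: [[0.917, 0.398, 0.0], [0.398, -0.917, -0.0], [0.0, 0.0, -1.0]]
contact_force: [-0.2, 0.2, 4.0]
grip_width: 0.0549
```

Contact at 4 N, at the height I predicted. Releasing and rising.

>>> {"op": "drive_tool", "data": {"motion": [{"tx": 0, "ty": 0, "tz": 0, "spin": 0, "grip": 68}, {"tx": 0, "ty": 0, "tz": 0, "spin": 0, "grip": 74}, {"tx": 0, "ty": 0, "tz": 0, "spin": 0, "grip": 85}, {"tx": 0, "ty": 0, "tz": 0, "spin": 0, "grip": 95}, {"tx": 0, "ty": 0, "tz": 0, "spin": 0, "grip": 95}, {"tx": 0, "ty": 0, "tz": 0, "spin": 0, "grip": 95}, {"tx": 0, "ty": 0, "tz": 0.01, "spin": 0, "grip": 95}, {"tx": 0, "ty": 0, "tz": 0.02, "spin": 0, "grip": 95}, {"tx": 0, "ty": 0, "tz": 0.04, "spin": 0, "grip": 95}, {"tx": 0, "ty": 0, "tz": 0.07, "spin": 0, "grip": 95}, {"tx": 0, "ty": 0, "tz": 0.11, "spin": 0, "grip": 95}, {"tx": 0, "ty": 0, "tz": 0.15, "spin": 0, "grip": 95}]}}

```text
time_s: 8.22
eef_pos: [0.4873, -0.2579, 0.1562]
ee_rot: [[0.917, 0.399, -0.001], [0.399, -0.917, 0.0], [-0.001, -0.001, -1.0]]
contact_force: [1.2, -0.7, -0.7]
grip_width: 0.081
```

>>> {"op": "drive_tool", "data": {"motion": [{"tx": 0, "ty": 0, "tz": 0.03, "spin": 0, "grip": 100}, {"tx": 0, "ty": 0, "tz": 0.06, "spin": 0, "grip": 100}, {"tx": 0, "ty": 0, "tz": 0.08, "spin": 0, "grip": 100}, {"tx": 0, "ty": 0, "tz": 0.08, "spin": 0, "grip": 100}]}}

```text
time_s: 8.55
eef_pos: [0.4908, -0.2593, 0.2399]
ee_rot: [[0.917, 0.398, 0.01], [0.398, -0.917, -0.004], [0.007, 0.008, -1.0]]
contact_force: [0.2, 0.3, 0.3]
grip_width: 0.0855
```

```bash
cat > loc.py <<'E'
from m import *
def cap(n,p,d,f):
    roi=np.zeros(p.shape[:2],np.uint8)
    if n=='top': roi[265:325,290:355]=1
    else: roi[225:290,240:300]=1
    b=mask(p,100,130,90,25)*roi; v,u=np.nonzero(b); 
    P=depthpts(n,np.c_[u,v],d[v,u]); t=abs(P[:,2]-.160)<.006
    q=P[t]; print(n,'captop',t.sum(),q.mean(0),(q.min(0)+q.max(0))/2,np.ptp(q,axis=0))
    (cx,cy),r=cv2.minEnclosingCircle(np.c_[u,v][t].astype(np.float32)); print('px',cx,cy,r,'ray',onplane(n,[(cx,cy)],.160))
E
python3 -c "
from loc import *
p,d=snap('side','side6');q,e=snap('top','top6')
print(robot.read_state()['joint_positions'])
cap('side',p,d,1);cap('top',q,e,1)
for n,a,dd in(('side',p,d),('top',q,e)):
    roi=np.zeros(a.shape[:2],np.uint8)
    if n=='top': roi[255:365,380:490]=1
    else: roi[335:440,230:350]=1
    v,u=np.nonzero(mask(a,3,18)*roi)
    P=depthpts(n,np.c_[u,v],dd[v,u]);t=abs(P[:,2]-.049)<.008;Q=P[t]
    print('cup',len(P),t.sum(),Q.mean(0),np.ptp(Q,axis=0))
a=cv2.resize(p[200:440,220:360],None,fx=2.4,fy=2.4);b=cv2.resize(q[240:380,280:500],None,fx=2,fy=2)
c=np.zeros((576,800,3),np.uint8);c[:a.shape[0],:a.shape[1]]=a;c[:b.shape[0],340:340+b.shape[1]]=b
cv2.imwrite('pics/c6.png',c[:,:,::-1])"
```

```text
[ 0.56812964  0.55626246 -0.26794384  1.74742443  0.18615065  0.86012691
 -0.94390102]Traceback (most recent call last):
  File "<string>", line 5, in <module>
    cap('side',p,d,1);cap('top',q,e,1)
    ~~~^^^^^^^^^^^^^^
  File "loc.py", line 7, in cap
    P=depthpts(n,np.c_[u,v],d[v,u]); t=abs(P[:,2]-.160)<.006
  File "h.py", line 14, in depthpts
    x,R,t=rays(n,uv); return (np.c_[x,np.ones(len(x))]*np.asarray(dep)[:,None]-t)@R
          ~~~~^^^^^^
  File "h.py", line 8, in rays
    x=cv2.undistortPoints(uv.reshape(-1,1,2),K,np.array([k,0,0,0,0.])).reshape(-1,2)
      ~~~~~~~~~~~~~~~~~~~^^^^^^^^^^^^^^^^^^^^^^^^^^^^^^^^^^^^^^^^^^^^^
cv2.error: OpenCV(4.12.0) /io/opencv/modules/calib3d/src/undistort.dispatch.cpp:347: error: (-215:Assertion failed) CV_IS_MAT(_src) && CV_IS_MAT(_dst) && (_src->rows == 1 || _src->cols == 1) && (_dst->rows == 1 || _dst->cols == 1) && _src->cols + _src->rows - 1 == _dst->rows + _dst->cols - 1 && (CV_MAT_TYPE(_src->type) == CV_32FC2 || CV_MAT_TYPE(_src->type) == CV_64FC2) && (CV_MAT_TYPE(_dst->type) == CV_32FC2 || CV_MAT_TYPE(_dst->type) == CV_64FC2) in function 'cvUndistortPointsInternal'
```

```bash
python3 -c "
from loc import *
z=np.load('pics/side6.npz');p,d=z['p'],z['d']
z=np.load('pics/top6.npz');q,e=z['p'],z['d']
hs=cv2.cvtColor(p,cv2.COLOR_RGB2HSV);print(hs[245:260:3,267])
hs=cv2.cvtColor(q,cv2.COLOR_RGB2HSV);print(hs[290:302:3,323])
a=cv2.resize(p[200:440,220:360],None,fx=2.4,fy=2.4);b=cv2.resize(q[240:380,280:500],None,fx=2,fy=2)
c=np.zeros((576,800,3),np.uint8);c[:a.shape[0],:a.shape[1]]=a;c[:b.shape[0],340:340+b.shape[1]]=b
cv2.imwrite('pics/c6.png',c[:,:,::-1])"
```

```text
[[30 53 87]
 [30 32 64]
 [60  4 59]
 [90  5 54]
 [40 10 77]]
[[112  71 129]
 [110 190 165]
 [110 192 163]
 [110 192 165]]
```

View pics/c6.png

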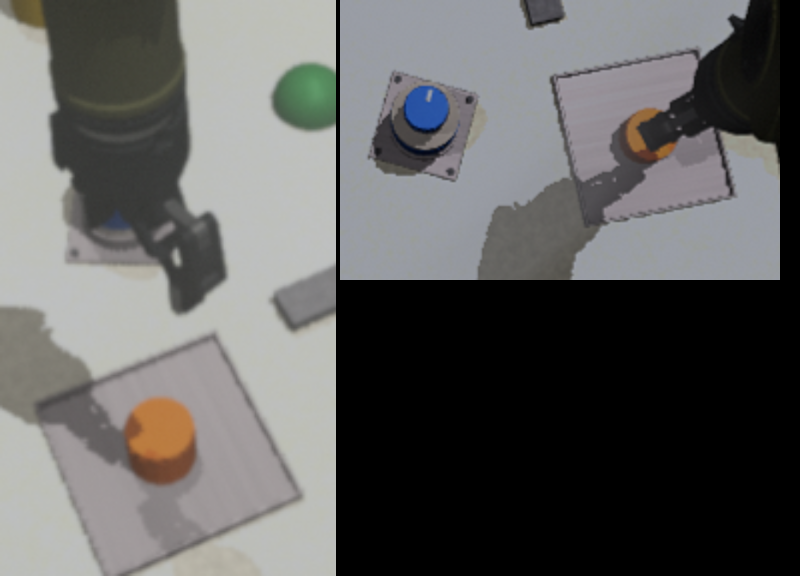

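```bash
python3 -c "
from loc import *
z=np.load('pics/side6.npz');p,d=z['p'],z['d']
z=np.load('pics/top6.npz');q,e=z['p'],z['d']
cap('top',q,e,1)
for n,a,dd in(('side',p,d),('top',q,e)):
    roi=np.zeros(a.shape[:2],np.uint8)
    if n=='top': roi[255:365,380:490]=1
    else: roi[335:440,230:350]=1
    v,u=np.nonzero(mask(a,3,18)*roi)
    P=depthpts(n,np.c_[u,v],dd[v,u]);t=abs(P[:,2]-.049)<.008;Q=P[t]
    print('cup',n,len(P),t.sum(),Q.mean(0),(Q.min(0)+Q.max(0))/2,np.ptp(Q,axis=0))
"
```

```text
top captop 375 [ 0.51875285 -0.01345651  0.15929885] [ 0.51899433 -0.01328298  0.15965609] [0.04346288 0.04230331 0.01097936]
px 322.63916015625 293.7525634765625 11.2656831741333 ray [[ 0.51873335 -0.01340504  0.16      ]]
cup side 796 613 [ 0.48754379 -0.26037403  0.04887283] [ 0.48748736 -0.25864894  0.04826368] [0.05393323 0.05561836 0.01414743]
cup top 252 241 [ 0.48587372 -0.24917465  0.04845609] [ 0.48839865 -0.25530387  0.04918625] [0.05514413 0.05197577 0.01461319]
```

The cup stands in the tray at about (0.488, -0.258), with its top at z 0.049 as it should be. That also calibrates the cameras: the top view reads about 3 mm high in y. So the cap is at about (0.519, -0.0165). Moving back over it.

>>> {"op": "drive_tool", "data": {"motion": [{"tx": 0.003, "ty": 0.02, "tz": 0, "spin": 0, "grip": 100}, {"tx": 0.006, "ty": 0.045, "tz": 0, "spin": 0, "grip": 100}, {"tx": 0.01, "ty": 0.075, "tz": 0, "spin": 0, "grip": 100}, {"tx": 0.013, "ty": 0.105, "tz": 0, "spin": 0, "grip": 100}, {"tx": 0.017, "ty": 0.135, "tz": 0, "spin": 0, "grip": 100}, {"tx": 0.02, "ty": 0.165, "tz": 0, "spin": 0, "grip": 100}, {"tx": 0.024, "ty": 0.195, "tz": 0, "spin": 0, "grip": 100}, {"tx": 0.027, "ty": 0.22, "tz": 0, "spin": 0, "grip": 100}, {"tx": 0.03, "ty": 0.235, "tz": -0.01, "spin": 0, "grip": 100}, {"tx": 0.03, "ty": 0.243, "tz": -0.02, "spin": 0, "grip": 100}, {"tx": 0.03, "ty": 0.243, "tz": -0.03, "spin": 0, "grip": 100}, {"tx": 0.03, "ty": 0.243, "tz": -0.03, "spin": 0, "grip": 100}]}}

```text
time_s: 9.65
eef_pos: [0.5155, -0.0146, 0.2015]
ee_rot: [[0.916, 0.4, -0.006], [0.4, -0.916, -0.0], [-0.006, -0.002, -1.0]]
contact_force: [-1.3, -1.2, 0.4]
grip_width: 0.0859
```

>>> {"op": "drive_tool", "data": {"motion": [{"tx": 0, "ty": 0, "tz": 0, "spin": 0, "grip": 100}, {"tx": 0, "ty": 0, "tz": 0, "spin": 0, "grip": 100}]}}

```text
time_s: 9.82
eef_pos: [0.5178, -0.0158, 0.2039]
ee_rot: [[0.918, 0.398, -0.001], [0.398, -0.918, -0.0], [-0.001, 0.0, -1.0]]
contact_force: [0.0, -0.6, -0.5]
grip_width: 0.0852
```

```bash
python3 -c "
from loc import *
p,d=snap('side','side7');print(robot.read_state()['eef_pos'])
cap('side',p,d,1)
cv2.imwrite('pics/c7.png',cv2.resize(p[180:320,200:340],(560,560))[:,:,::-1])"
```

```text
[ 0.51805552 -0.01585569  0.20419094]
side captop 137 [ 0.52498148 -0.01165177  0.16001551] [ 0.52333648 -0.01443046  0.16086365] [0.03262511 0.04218051 0.0086592 ]
px 266.5 246.0 9.394247055053711 ray [[ 0.52177495 -0.01563799  0.16      ]]
```

View pics/c7.png

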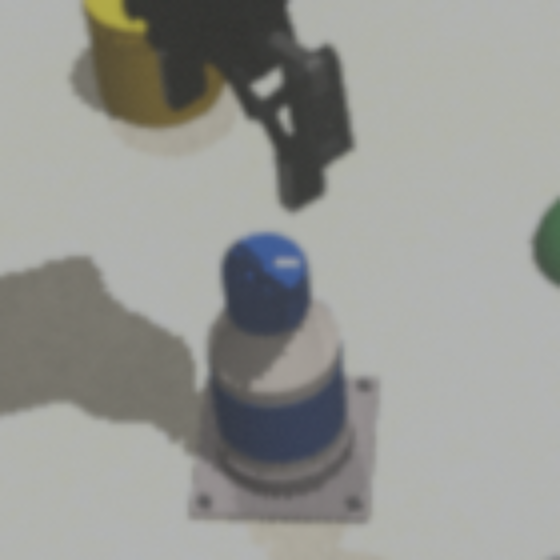

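>>> {"op": "drive_tool", "data": {"motion": [{"tx": 0.001, "ty": -0.0005, "tz": -0.015, "spin": 0, "grip": 100}, {"tx": 0.001, "ty": -0.0005, "tz": -0.03, "spin": 0, "grip": 100}, {"tx": 0.001, "ty": -0.0005, "tz": -0.045, "spin": 0, "grip": 100}, {"tx": 0.001, "ty": -0.0005, "tz": -0.06, "spin": 0, "grip": 100}, {"tx": 0.001, "ty": -0.0005, "tz": -0.072, "spin": 0, "grip": 100}, {"tx": 0.001, "ty": -0.0005, "tz": -0.082, "spin": 0, "grip": 100}, {"tx": 0.001, "ty": -0.0005, "tz": -0.087, "spin": 0, "grip": 100}, {"tx": 0.001, "ty": -0.0005, "tz": -0.087, "spin": 0, "grip": 100}, {"tx": 0.001, "ty": -0.0005, "tz": -0.087, "spin": 0, "grip": 70}, {"tx": 0.001, "ty": -0.0005, "tz": -0.087, "spin": 0, "grip": 55}], "squeeze": 30}}

```text
time_s: 10.7
eef_pos: [0.5197, -0.0158, 0.1177]
ee_rot: [[0.917, 0.398, 0.001], [0.398, -0.917, -0.0], [0.001, 0.001, -1.0]]
contact_force: [0.8, -0.5, 0.3]
grip_width: 0.0637
```

>>> {"op": "drive_tool", "data": {"motion": [{"tx": 0, "ty": 0, "tz": 0, "spin": 0, "grip": 40}, {"tx": 0, "ty": 0, "tz": 0, "spin": 0, "grip": 40}, {"tx": 0, "ty": 0, "tz": 0, "spin": 0, "grip": 40}, {"tx": 0, "ty": 0, "tz": 0, "spin": 0, "grip": 40}, {"tx": 0, "ty": 0, "tz": 0, "spin": 0, "grip": 40}, {"tx": 0, "ty": 0, "tz": 0, "spin": 0, "grip": 40}]}}

```text
time_s: 11.2
eef_pos: [0.5196, -0.0158, 0.1174]
ee_rot: [[0.917, 0.398, 0.001], [0.398, -0.917, -0.0], [0.001, 0.001, -1.0]]
contact_force: [-1.2, -0.5, 3.9]
grip_width: 0.0434
```

```bash
python3 -c "
from loc import *
s=robot.read_state();print(s['joint_positions'],s['ft_torque'])
p,d=snap('side','side8')
cv2.imwrite('pics/c8.png',cv2.resize(p[200:300,220:320],(600,600))[:,:,::-1])"
```

```text
[ 0.06252256  0.68643535 -0.19655712  1.96416632  0.25521296  0.51321459
 -1.47472087] [-0.0484102  -0.04484956  0.04250969]
```

View pics/c8.png

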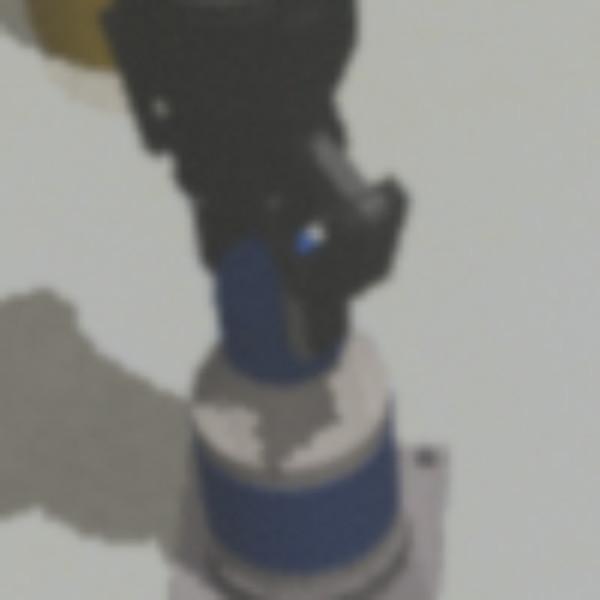

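>>> {"op": "drive_tool", "data": {"motion": [{"tx": 0, "ty": 0, "tz": 0, "spin": 0, "grip": 25}, {"tx": 0, "ty": 0, "tz": 0, "spin": 0, "grip": 25}, {"tx": 0, "ty": 0, "tz": 0, "spin": 0, "grip": 25}, {"tx": 0, "ty": 0, "tz": -0.001, "spin": 0, "grip": 25}, {"tx": 0, "ty": 0, "tz": -0.002, "spin": 0, "grip": 25}, {"tx": 0, "ty": 0, "tz": -0.003, "spin": 0, "grip": 25}, {"tx": 0, "ty": 0, "tz": -0.004, "spin": 0, "grip": 25}, {"tx": 0, "ty": 0, "tz": -0.005, "spin": 0, "grip": 25}, {"tx": 0, "ty": 0, "tz": -0.005, "spin": 0, "grip": 25}, {"tx": 0, "ty": 0, "tz": -0.005, "spin": 0, "grip": 25}], "squeeze": 90}}

```text
time_s: 12.08
eef_pos: [0.5196, -0.0157, 0.1125]
ee_rot: [[0.917, 0.398, 0.001], [0.398, -0.917, -0.0], [0.001, 0.001, -1.0]]
contact_force: [-0.9, -0.6, 8.6]
grip_width: 0.0405
```

8.6 N corresponds to about 4.6 mm of press. Pressing 1 mm further.

>>> {"op": "drive_tool", "data": {"motion": [{"tx": 0, "ty": 0, "tz": -0.001, "spin": 0, "grip": 25}, {"tx": 0, "ty": 0, "tz": -0.001, "spin": 0, "grip": 25}, {"tx": 0, "ty": 0, "tz": -0.001, "spin": 0, "grip": 25}]}}

```text
time_s: 12.33
eef_pos: [0.5196, -0.0158, 0.1116]
ee_rot: [[0.917, 0.398, 0.001], [0.398, -0.917, -0.0], [0.001, 0.001, -1.0]]
contact_force: [-0.8, -1.3, 9.9]
grip_width: 0.0412
```

```bash
python3 -c "
from loc import *
p,d=snap('side','side9');s=robot.read_state();print(s['contact_force'],s['eef_pos'],s['ft_torque'],s['grip_width'])
cv2.imwrite('pics/c9.png',cv2.resize(p[200:300,220:320],(600,600))[:,:,::-1])"
```

```text
[ 0.01073348 -0.12667651 10.47741359] [ 0.51956416 -0.01580719  0.11164879] [-0.05646695  0.07324197 -0.03570827] 0.041299361573277175
```

View pics/c9.png

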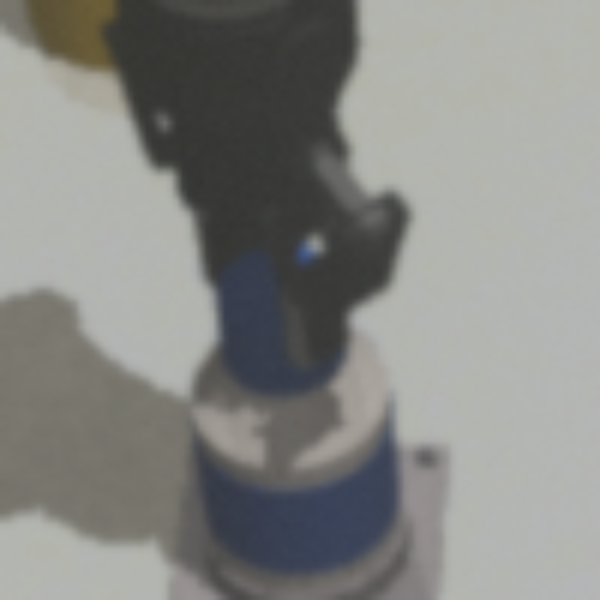

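The cap's lower edge dropped about 1.5 px, and ~10 N means about 6 mm of press. Twisting anticlockwise.

>>> {"op": "drive_tool", "data": {"motion": [{"tx": 0, "ty": 0, "tz": 0, "spin": 0.05, "grip": 25}, {"tx": 0, "ty": 0, "tz": 0, "spin": 0.1, "grip": 25}, {"tx": 0, "ty": 0, "tz": 0, "spin": 0.15, "grip": 25}, {"tx": 0, "ty": 0, "tz": 0, "spin": 0.2, "grip": 25}, {"tx": 0, "ty": 0, "tz": 0, "spin": 0.25, "grip": 25}, {"tx": 0, "ty": 0, "tz": 0, "spin": 0.3, "grip": 25}]}}

```text
time_s: 12.88
eef_pos: [0.5201, -0.0156, 0.1118]
ee_rot: [[0.757, 0.653, 0.002], [0.653, -0.757, 0.0], [0.002, 0.001, -1.0]]
contact_force: [0.7, -0.4, 10.0]
grip_width: 0.0412
```

```bash
python3 -c "
from loc import *
s=robot.read_state();print(s['contact_force'],s['eef_pos'],s['ft_torque'],s['grip_width'])"
```

```text
[ 0.68394144 -0.42282457 10.00816016] [ 0.52006383 -0.01563973  0.11180009] [-0.05862091 -0.08907992 -0.03736862] 0.04115872227761697
```

>>> {"op": "drive_tool", "data": {"motion": [{"tx": 0, "ty": 0, "tz": 0, "spin": 0.08, "grip": 25}, {"tx": 0, "ty": 0, "tz": 0, "spin": 0.16, "grip": 25}, {"tx": 0, "ty": 0, "tz": 0, "spin": 0.24, "grip": 25}, {"tx": 0, "ty": 0, "tz": 0, "spin": 0.32, "grip": 25}, {"tx": 0, "ty": 0, "tz": 0, "spin": 0.4, "grip": 25}, {"tx": 0, "ty": 0, "tz": 0, "spin": 0.48, "grip": 25}, {"tx": 0, "ty": 0, "tz": 0, "spin": 0.56, "grip": 25}, {"tx": 0, "ty": 0, "tz": 0, "spin": 0.64, "grip": 25}, {"tx": 0, "ty": 0, "tz": 0, "spin": 0.72, "grip": 25}, {"tx": 0, "ty": 0, "tz": 0, "spin": 0.8, "grip": 25}, {"tx": 0, "ty": 0, "tz": 0, "spin": 0.8, "grip": 25}, {"tx": 0, "ty": 0, "tz": 0, "spin": 0.8, "grip": 25}]}}

```text
time_s: 13.88
eef_pos: [0.5203, -0.0156, 0.1118]
ee_rot: [[0.061, 0.998, 0.003], [0.998, -0.061, 0.0], [0.001, 0.003, -1.0]]
contact_force: [1.4, -0.9, 10.0]
grip_width: 0.0412
```

```bash
python3 -c "
from loc import *
p,d=snap('side','side10');q,_=snap('top','top10');s=robot.read_state();print(s['contact_force'],s['eef_pos'],s['ft_torque'],s['grip_width'],s['joint_positions'])
y=s['ee_rot'][:,1];print('turned',np.arctan2(y[1],y[0])-np.arctan2(-.917,.398))
a=cv2.resize(p[200:300,220:320],(400,400));b=cv2.resize(q[240:340,270:370],(400,400))
cv2.imwrite('pics/c10.png',np.hstack([a,b])[:,:,::-1])"
```

```text
[ 0.80276377 -0.61458095 10.74684781] [ 0.52030149 -0.01561974  0.11184674] [-0.16041523 -0.14736728 -0.00964551] 0.04119330324406231 [ 0.24444176  0.73122869 -0.50007398  1.95810038  0.60275571  0.6005593
 -0.71822138]
turned 1.1003994919973716
```

View pics/c10.png

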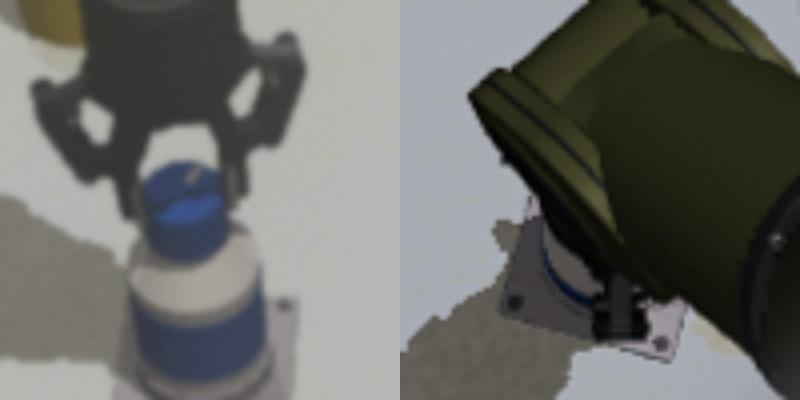

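The pointer, at crop (193,175), has turned clearly from pointing right to up-right. I'll measure the angle before lifting.

```bash
python3 -c "
from h import *
a=onplane('side',[(220+186/4,200+185/4),(220+201/4,200+167/4)],.154);v=a[1]-a[0];print('now',np.arctan2(v[1],v[0]),np.linalg.norm(v))
a=onplane('side',[(200+275/4,180+263/4),(200+300/4,180+262/4)],.16);v=a[1]-a[0];print('before side',np.arctan2(v[1],v[0]),np.linalg.norm(v))
p=np.load('pics/side10.npz')['p'];cv2.imwrite('pics/c10b.png',cv2.resize(p[230:270,245:285],(600,600),interpolation=cv2.INTER_CUBIC)[:,:,::-1])
p=np.load('pics/top6.npz')['p'];cv2.imwrite('pics/c6b.png',cv2.resize(p[275:315,300:340],(600,600),interpolation=cv2.INTER_CUBIC)[:,:,::-1])
"
```

```text
now 0.7382912454848356 0.014258725356528926
before side -0.2712911730924354 0.012831256958484695
```

View pics/c10b.png

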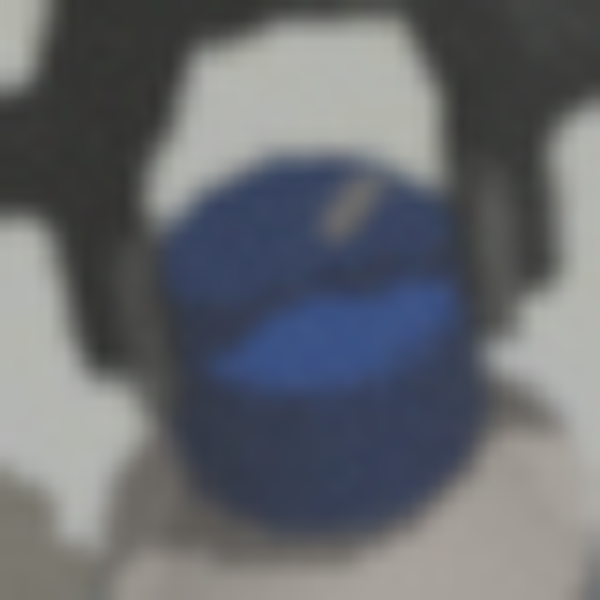

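View pics/c6b.png

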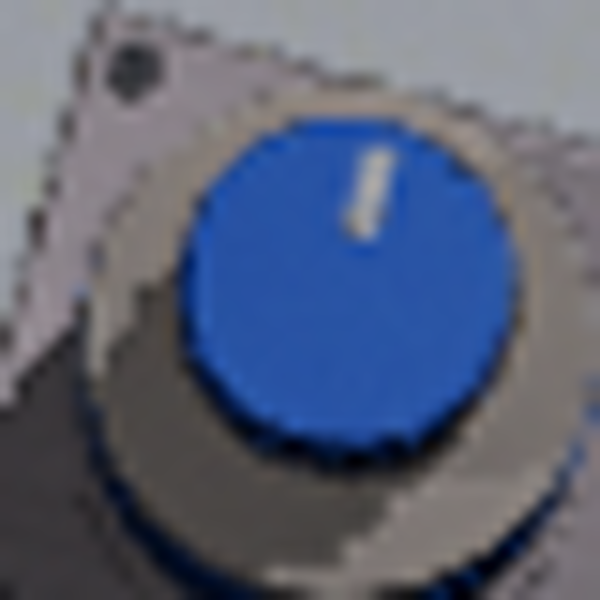

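```bash
python3 -c "
from h import *
f=lambda n,o,a,b,z:(lambda v:print(n,np.arctan2(v[1],v[0]),np.linalg.norm(v)))(np.subtract(*onplane(n,[(o[0]+b[0]/15-.5,o[1]+b[1]/15-.5),(o[0]+a[0]/15-.5,o[1]+a[1]/15-.5)],z)))
f('side',(245,230),(330,240),(375,182),.154)
f('top',(300,275),(360,237),(380,150),.16)
"
```

```text
side 0.7724994257763961 0.01204688599868265
top -0.2979635881073702 0.011879871229565601
```

The pointer turned about 1.07 rad, from -0.30 to +0.77, against 1.10 for the gripper. Lifting straight up.

>>> {"op": "drive_tool", "data": {"motion": [{"tx": 0, "ty": 0, "tz": 0.003, "spin": 0, "grip": 25}, {"tx": 0, "ty": 0, "tz": 0.006, "spin": 0, "grip": 25}, {"tx": 0, "ty": 0, "tz": 0.01, "spin": 0, "grip": 25}, {"tx": 0, "ty": 0, "tz": 0.014, "spin": 0, "grip": 25}, {"tx": 0, "ty": 0, "tz": 0.018, "spin": 0, "grip": 25}]}}

```text
time_s: 14.4
eef_pos: [0.5196, -0.0162, 0.1289]
ee_rot: [[0.061, 0.998, 0.001], [0.998, -0.061, -0.0], [0.0, 0.001, -1.0]]
contact_force: [4.6, -2.1, -3.2]
grip_width: 0.041
```

>>> {"op": "drive_tool", "data": {"motion": [{"tx": 0, "ty": 0, "tz": 0.004, "spin": 0, "grip": 25}, {"tx": 0, "ty": 0, "tz": 0.008, "spin": 0, "grip": 25}, {"tx": 0, "ty": 0, "tz": 0.012, "spin": 0, "grip": 25}, {"tx": 0, "ty": 0, "tz": 0.016, "spin": 0, "grip": 25}]}}

```text
time_s: 14.73
eef_pos: [0.5173, -0.0155, 0.1451]
ee_rot: [[0.06, 0.998, -0.003], [0.998, -0.06, -0.0], [-0.0, -0.003, -1.0]]
contact_force: [-0.2, -0.6, -0.6]
grip_width: 0.0408
```

```bash
python3 -c "
from loc import *
p,d=snap('side','side11');s=robot.read_state();print(s['contact_force'],s['eef_pos'],s['ft_torque'])
cv2.imwrite('pics/c11.png',cv2.resize(p[200:300,220:320],(500,500))[:,:,::-1])"
```

```text
[0.15664606 0.55368222 1.17341091] [ 0.51795055 -0.01536743  0.14578695] [0.02413008 0.02797104 0.02192177]
```

View pics/c11.png

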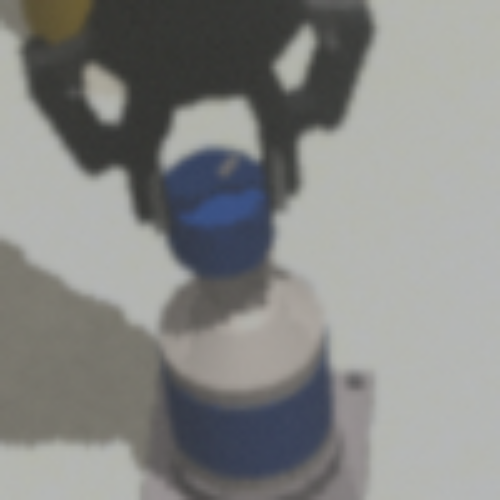

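The cap is free, with the white neck visible below it. Raising it to the final height.

>>> {"op": "drive_tool", "data": {"motion": [{"tx": 0, "ty": 0, "tz": 0.01, "spin": 0, "grip": 25}, {"tx": 0, "ty": 0, "tz": 0.022, "spin": 0, "grip": 25}, {"tx": 0, "ty": 0, "tz": 0.035, "spin": 0, "grip": 25}, {"tx": 0, "ty": 0, "tz": 0.048, "spin": 0, "grip": 25}, {"tx": 0, "ty": 0, "tz": 0.06, "spin": 0, "grip": 25}, {"tx": 0, "ty": 0, "tz": 0.07, "spin": 0, "grip": 25}, {"tx": 0, "ty": 0, "tz": 0.077, "spin": 0, "grip": 25}, {"tx": 0, "ty": 0, "tz": 0.08, "spin": 0, "grip": 25}, {"tx": 0, "ty": 0, "tz": 0.08, "spin": 0, "grip": 25}, {"tx": 0, "ty": 0, "tz": 0.08, "spin": 0, "grip": 25}, {"tx": 0, "ty": 0, "tz": 0.08, "spin": 0, "grip": 25}]}}

```text
time_s: 15.7
eef_pos: [0.5185, -0.0159, 0.2244]
ee_rot: [[0.061, 0.998, -0.001], [0.998, -0.061, -0.0], [-0.0, -0.001, -1.0]]
contact_force: [-0.4, 0.1, -0.8]
grip_width: 0.0411
```

>>> {"op": "drive_tool", "data": {"motion": [{"tx": 0, "ty": 0, "tz": 0, "spin": 0, "grip": 25}, {"tx": 0, "ty": 0, "tz": 0, "spin": 0, "grip": 25}, {"tx": 0, "ty": 0, "tz": 0, "spin": 0, "grip": 25}, {"tx": 0, "ty": 0, "tz": 0, "spin": 0, "grip": 25}]}}

```text
time_s: 16.03
eef_pos: [0.5189, -0.0157, 0.2248]
ee_rot: [[0.061, 0.998, -0.0], [0.998, -0.061, 0.0], [0.0, -0.0, -1.0]]
contact_force: [-0.5, 0.1, -0.2]
grip_width: 0.0407
```

```bash
python3 -c "
from loc import *
p,d=snap('side','side12');q,e=snap('top','top12');s=robot.read_state();print(s['time_s'],s['contact_force'],s['eef_pos'],s['grip_width'],abs(s['dq']).max(),s['ee_rot'][:,2])
b=mask(p,100,130,90,25);b[260:]=0;v,u=np.nonzero(b);P=depthpts('side',np.c_[u,v],d[v,u]);print('cap',P.mean(0),np.percentile(P,[2,98],axis=0))
for n,x in(('top',q),('side',p)):
  a=np.load('pics/%s0.npz'%n)['p']
  for nm,lo,hi in(('tin',22,35),('dome',50,80)):
    for y in(a,x):
      r=blob(mask(y,lo,hi,140,40)) ; v,u=np.nonzero(r); print(n,nm,u.mean().round(1),v.mean().round(1),len(u))
cv2.imwrite('pics/c12.png',cv2.resize(p,(640,480))[:,:,::-1]);cv2.imwrite('pics/c12t.png',q[:,:,::-1])"
```

```text
16.1333 [-0.15603866  0.13091781 -1.10524212] [ 0.51898779 -0.01574661  0.22491089] 0.04084020498380548 0.001657907988716976 [-1.52599932e-04  6.55886344e-05 -9.99999986e-01]
cap [ 0.51719634 -0.02183237  0.26965568] [[ 0.50130322 -0.03506939  0.26172512]
 [ 0.5346337   0.00282788  0.26860028]]
top tin 174.1 309.2 1369
top tin 175.0 309.8 1443
top dome 277.5 207.8 683
top dome 277.4 208.5 751
side tin 236.5 176.9 479
side tin 228.0 172.0 45Traceback (most recent call last):
  File "<string>", line 9, in <module>
    r=blob(mask(y,lo,hi,140,40)) ; v,u=np.nonzero(r); print(n,nm,u.mean().round(1),v.mean().round(1),len(u))
  File "m.py", line 5, in blob
    n,l,s,c=cv2.connectedComponentsWithStats(m); i=1+np.argmax(s[1:,4]); return l==i
                                                     ~~~~~~~~~^^^^^^^^^
    return _wrapfunc(a, 'argmax', axis=axis, out=out, **kwds)
    return bound(*args, **kwds)
ValueError: attempt to get argmax of an empty sequence
```

```bash
ls pics/*12*
```

```text
pics/side12.npz
pics/side12.png
pics/top12.npz
pics/top12.png
```

View pics/side12.png

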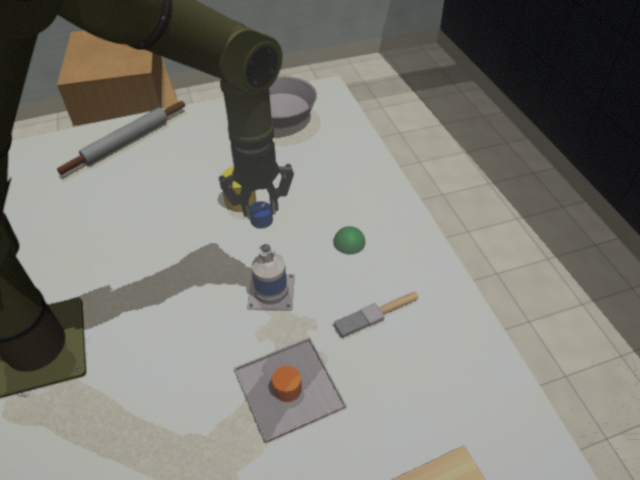

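View pics/top12.png

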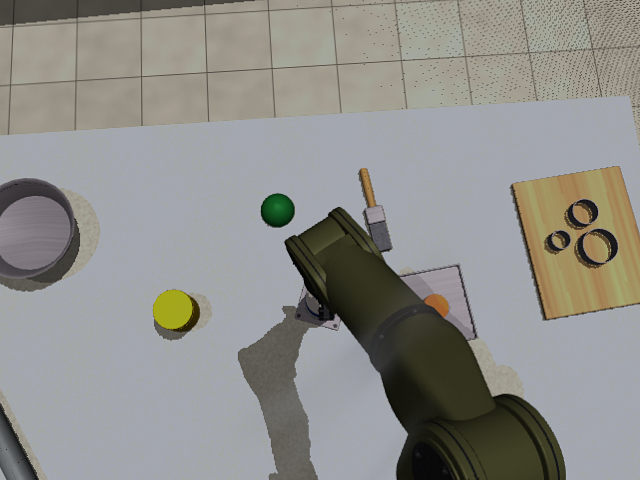

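The side view shows the cap at (261,214), held upright above the bare neck at (265,250). The cup stands in the tray at (287,383), and the tin, dome and brush look unmoved. Handing in.

```bash
python3 -c "
from h import *
print(robot.close_job())"
```

```text
the job is handed in; nothing more can be done
None
```

I handed the job in at about 16 s of the 61 s allowed. The cup is in the tray and the cap is held above the bottle's mouth.

**What I did**
- I lifted the cup straight up 80 mm and stood it rim down near the middle of the tray. I felt about 4 N of contact with the floor, then let go.
- I gripped the cap at 90 N and pressed it about 6 mm, which read about 10 N. I turned it anticlockwise and lifted it straight up.

**Last checks**
- **Cup:** it is standing in the tray. When measured just after release, its top was at z ≈ 0.049 m, as it should be.
- **Turn:** the gripper turned 1.10 rad and the cap's white pointer about 1.07 rad, so there was little or no slip.
- **Cap:** it is held upright and still, with the tool within 1 mm of my estimate of the bottle axis. Its lower rim is about 8.5 cm above the mouth.
- **Bystanders:** the tin and dome are within 1 pixel of where they started in the top view. I checked the brush by eye only, and it looks unmoved.

**What disagreed or failed**
- **Camera views:** the two cameras differed by about 3 mm in y. I settled on a value between them, checked against where the cup landed.
- **Finger tips:** they appeared about 20 mm higher than I worked out from the given dimensions, so I gripped the cup 10 mm lower than planned.
- **Grip readings:** they came out 2 to 4 mm under the true diameters: 55 mm on the 57 mm cup and 41 mm on the 45 mm cap.
- **Scripts:** one move call was refused because its rows lacked some values, and three of my measuring scripts stopped with errors. The last of these ended the side-view check of the tin and dome; the tin is half hidden there, so for those two I relied on the top view.

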